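# Press the sample jars shut in order

## Task

The samples have been viewed, so close three of the jars in the order red, yellow, black: with closed fingertips press each of these lids lightly straight down until it sits fully home on its jar, one after the other. Leave the green lid up as it is. Only press, never hard: do not lift, tip or push aside any jar, and do not disturb the other things on the table.

Things in the scene. Friction and masses are not known exactly. Their poses are not given: they have to be found in the camera images.
- jar_red: Loose round sample jar with the red lid: white body 68 mm in diameter with its shoulder 48 mm above the table, narrower clear neck above it. Origin: centre of its underside, z up. About 200 to 400 g; it stands on the table, other low things may stand as near as 5 mm to its side, tall bottles no nearer than 100 mm.
- top_red (a point): Centre of the flat top of the soft push pad in the red lid: pad 60 mm in diameter, standing 6 mm above the lid, same colour. The lid is a ribbed disc 68 mm in diameter, 22 mm high, on the neck of its jar. This point is 88 mm above the table when the lid is fully open, 78 mm when it is fully home; it moves down with lid and pad. The pad gives under the finger at about 2.5 N per mm, at most 5 mm, and springs back. z up.
- lid_red (a joint): How far the red lid is pressed down on its jar, in m: 0 fully open (a 12 mm gap to the shoulder), 0.010 fully home; starts between 0 and 0.0015. It slides straight down with a stiff friction fit, about 2.5 N at first and 4 N at the end, stops at 0.010 (the force then rises with the give of the pad: a press of 6 to 8 N brings it surely home) and stays where it is left.
- jar_yellow: Loose round sample jar with the yellow lid: white body 68 mm in diameter with its shoulder 48 mm above the table, narrower clear neck above it. Origin: centre of its underside, z up. About 200 to 400 g; it stands on the table, other low things may stand as near as 5 mm to its side, tall bottles no nearer than 100 mm.
- top_yellow (a point): Centre of the flat top of the soft push pad in the yellow lid: pad 60 mm in diameter, standing 6 mm above the lid, same colour. The lid is a ribbed disc 68 mm in diameter, 22 mm high, on the neck of its jar. This point is 88 mm above the table when the lid is fully open, 78 mm when it is fully home; it moves down with lid and pad. The pad gives under the finger at about 2.5 N per mm, at most 5 mm, and springs back. z up.
- lid_yellow (a joint): How far the yellow lid is pressed down on its jar, in m: 0 fully open (a 12 mm gap to the shoulder), 0.010 fully home; starts between 0 and 0.0015. It slides straight down with a stiff friction fit, about 2.5 N at first and 4 N at the end, stops at 0.010 (the force then rises with the give of the pad: a press of 6 to 8 N brings it surely home) and stays where it is left.
- jar_black: Loose round sample jar with the black lid: white body 68 mm in diameter with its shoulder 48 mm above the table, narrower clear neck above it. Origin: centre of its underside, z up. About 200 to 400 g; it stands on the table, other low things may stand as near as 5 mm to its side, tall bottles no nearer than 100 mm.
- top_black (a point): Centre of the flat top of the soft push pad in the black lid: pad 60 mm in diameter, standing 6 mm above the lid, same colour. The lid is a ribbed disc 68 mm in diameter, 22 mm high, on the neck of its jar. This point is 88 mm above the table when the lid is fully open, 78 mm when it is fully home; it moves down with lid and pad. The pad gives under the finger at about 2.5 N per mm, at most 5 mm, and springs back. z up.
- lid_black (a joint): How far the black lid is pressed down on its jar, in m: 0 fully open (a 12 mm gap to the shoulder), 0.010 fully home; starts between 0 and 0.0015. It slides straight down with a stiff friction fit, about 2.5 N at first and 4 N at the end, stops at 0.010 (the force then rises with the give of the pad: a press of 6 to 8 N brings it surely home) and stays where it is left.
- jar_green: Loose round sample jar with the green lid: white body 68 mm in diameter with its shoulder 48 mm above the table, narrower clear neck above it. Origin: centre of its underside, z up. About 200 to 400 g; it stands on the table, other low things may stand as near as 5 mm to its side, tall bottles no nearer than 100 mm.
- top_green (a point): Centre of the flat top of the soft push pad in the green lid: pad 60 mm in diameter, standing 6 mm above the lid, same colour. The lid is a ribbed disc 68 mm in diameter, 22 mm high, on the neck of its jar. This point is 88 mm above the table when the lid is fully open, 78 mm when it is fully home; it moves down with lid and pad. The pad gives under the finger at about 2.5 N per mm, at most 5 mm, and springs back. z up.
- lid_green (a joint): How far the green lid is pressed down on its jar, in m: 0 fully open (a 12 mm gap to the shoulder), 0.010 fully home; starts between 0 and 0.0015. It slides straight down with a stiff friction fit, about 2.5 N at first and 4 N at the end, stops at 0.010 (the force then rises with the give of the pad: a press of 6 to 8 N brings it surely home) and stays where it is left.
- dish: Bystander: closed clear petri dish, 90 mm in diameter, 16 mm high, loose. Origin: centre of its underside.
- slidebox: Bystander: blue box for microscope slides, 87 x 57 x 35 mm, loose. Origin: centre of its underside; long side along its x.
- marker: Bystander: orange flat marker pen with a black cap, 122 x 24 x 15 mm, loose. Origin: underside, near mid-length; long side along its x.
- bottle0: Bystander: small clear water bottle with a blue cap, 62 mm in diameter, 190 mm high, loose, on the left of the table (the nearer of two). Origin: centre of its underside.
- bottle1: Bystander: small clear water bottle with a blue cap, 62 mm in diameter, 190 mm high, loose, on the left of the table (the farther of two). Origin: centre of its underside.
Not all that is in view belongs to the job. Of the things that look like the jar_red, the middle-sized one is meant. Several things have the shape of the jar_green; the one meant has the colours described above.

How it is judged (in metres and radians):
On the way, in this order (a step that is already met when the one before it is completed fails the run):
1. the red lid is pressed home (value of joint lid_red above 0.008 m), for 0.1 s.
2. the yellow lid is pressed home (value of joint lid_yellow above 0.008 m), for 0.1 s.
3. the black lid is pressed home (value of joint lid_black above 0.008 m), for 0.1 s.
At the end, for the whole second after the job is handed in: The red, yellow and black lids are each within 2 mm of fully home (joint over 0.008), the green lid is still up (under 0.003), and all four jars stand upright (within 0.1 rad), at rest, within 30 mm of where they started (value of joint each of lid_red, lid_yellow, lid_black above 0.008 m and value of joint lid_green below 0.003 m and distance of each of jar_red, jar_yellow, jar_black, jar_green from where it was at the start of the episode below 0.03 m and angle between each of jar_red, jar_yellow, jar_black, jar_green's own z axis and vertical below 0.1 rad and linear speed of each of jar_red, jar_yellow, jar_black, jar_green below 0.02 m/s); the robot touches nothing.
It fails at once if a lid is pressed down out of order (yellow before red, black before yellow) ((value of joint lid_yellow above 0.005 m and value of joint lid_red below 0.005 m) or (value of joint lid_black above 0.005 m and value of joint lid_yellow below 0.005 m) or (value of joint lid_black above 0.005 m and value of joint lid_red below 0.005 m)).
It fails at once if the green lid is pressed down (more than 3 mm) (value of joint lid_green above 0.003 m).
It fails at once if a jar or its lid is pressed or knocked hard (over 20 N) (contact force between any of jar_red, jar_yellow, jar_black, jar_green and the fingers above 20 N or contact force between any of jar_red, jar_yellow, jar_black, jar_green and the arm above 20 N).
It fails at once if a jar is lifted (8 mm), tipped (0.2 rad) or shifted (30 mm) (height (world z) of any of jar_red, jar_yellow, jar_black, jar_green above 0.008 m or angle between any of jar_red, jar_yellow, jar_black, jar_green's own z axis and vertical above 0.2 rad or distance of any of jar_red, jar_yellow, jar_black, jar_green from where it was at the start of the episode above 0.03 m).
It fails at once if a bystander is moved or lifted by more than 20 mm (distance of any of dish, slidebox, marker, bottle0, bottle1 from where it was at the start of the episode above 0.02 m).
It also fails if it takes over 48 s, if anything falls off the work surface, if the arm or the gripper's body presses on something with over 40 N, if the wrist force passes 120 N, or if a joint passes its speed limit or range.

## Robot

A 6-joint arm with a two-finger parallel gripper is mounted at the origin on the work surface. World frame = base frame: x ahead of the robot, y to its left, z up, the work surface at z = 0. Lengths are in m, angles in degrees, forces in N, time in s.
With the tool pointing down it reaches from about 0.25 to 0.725 m from the base axis. Payload 4 kg.
Tool frame: the origin (TCP) lies between the finger pads; the fingertips stand 22 mm ahead of it and the grasp point (between the pads) lies 3 mm ahead of it (manip.finger_overhang is the distance from the TCP to the fingertips, in m); z points along the fingers, y is the direction in which the jaws open and shut (so a half turn about z gives the same grasp; the last joint's range is limited). The gripper opens to 85 mm and grips with 20 to 120 N. Pads are 22 mm wide; open, the fingers measure 114 mm over their backs; the gripper's body (76 mm by 85 mm) begins 54 mm behind the grasp point. The pads swing forward as they close: fully open they stand 13 mm farther back than shut.
Start: joints at [73.281, 13.785, 0.286, 76.501, 0, 90], TCP at [0.144, 0.479, 0.253] pointing down, gripper open.
Joint ranges: [-155.79, 155.79], [-60.16, 107.12], [-62.33, 73.08], [-114, 123.19], [-81.49, 82.49], [-180, 180]. Speed limits (degrees/s): [159.86, 159.86, 180, 180, 180, 180].

## Interface

Orientations are given as a 3x3 rotation matrix whose columns are the frame's x, y, z axes.
In Python, from bench import manip gives the robot as it stands.
- The arm moves only by the tool play_rows, never from a script. Its argument "rows" is a list of rows, each a list of 3 entries, a list of its own where there are three numbers: the shift along the tool's x, y, z in m, then the turn, a rotation vector about the tool's x, y, z in rad, then the closure, from -1 (fully open) to 1 (shut), so that 0 is half open. A call has 1 to 8 rows; each row shifts and turns the pose as measured when the row begins, along the tool's axes as they then stand; what a row does not reach is not made up. A row lasts 1/10 s, in which the tool goes at most 50 mm and 8.59 degrees, less where a joint would pass 70% of its speed; a pose out of reach is approached as far as the arm can. A call is refused whole if a number of a shift passes 0.05 or a number of a turn 0.15, either way. A call with a gripper value outside its range is refused whole. The fingers move at their own pace and stop on an object; the grip force is fixed at half the most. Time passes only in rows, so rows that do not move let the fingers close. It gives the time, the measured TCP pose, the force and the opening at its end, in the units of the state.
- manip.state(): the state, without advancing time (a new reading comes with each control period).
- manip.snapshot(name): name is "scene" or "top" or "wrist"; returns a dict with "color" (480x640x3 uint8, blue, green, red), "range_z" (480x640 float32, m along the optical axis (not along the pixel's ray), 0 where there is no reading), "vertical_fov" (degrees; the focal length in pixels is half the picture's height over the tangent of half this angle, whatever the lens; pixels are square), "cx", "cy" (the principal point, pixels), "R" (3x3) and "t" (3): a world point X has camera coordinates R X + t. Camera axes: x right, y down, z forward; pixel columns grow to the right and rows downward; lengths in m; the calibration is good to about 2 mm. A picture is of the moment at which its call begins.
- manip.sign_off(): hands the job in, once; it reports no verdict.
The state is a dict: "time_s": time; "joint_positions": joint angles; "qvel": joint speeds; "tau": joint torques, N m; "tool_pos": TCP position; "ee_rot": TCP orientation; "ft_force": force on the tool from outside, world axes, zero at the start; "torque": the same for the moment, N m; "gripper_width": opening from 0.0 (shut) to 1.0 (fully open).
Only numpy, scipy, OpenCV 4.12 (cv2) and the standard library are available. Lean on these libraries where they do the work, as an engineer would, in place of code of your own. Each camera call takes 0.05 s, during which the arm holds its last target.

## Working session

There is one attempt and no reset: what is moved stays moved. The work goes in short steps, Python scripts to look and compute and a tool call to move; the robot and the scene stay as the last step left them, time stands still between calls to the robot, and variables do not carry over. Pictures are saved under pics/ and viewed, and the job is handed in when it is done.

Besides the shell and the picture viewer there is one more tool, called after ">>>" by a JSON object that holds its "name" and its "arguments". play_rows: Moves the arm, as the interface text tells. Its arguments: {"type":"object","properties":{"rows":{"type":"array"}},"required":["rows"]}

```bash
mkdir -p pics; ls; cat > h.py <<'E'
from bench import manip
import numpy as np, cv2
def snap(n):
    s=manip.snapshot(n); s['R']=np.array(s['R']); s['t']=np.array(s['t'])
    s['f']=240/np.tan(np.radians(s['vertical_fov'])/2); return s
def pts(s):
    v,u=np.mgrid[0:480,0:640]; z=s['range_z']
    c=np.stack([(u-s['cx'])/s['f']*z,(v-s['cy'])/s['f']*z,z],-1)
    return (c-s['t'])@s['R']
def ray(s,u,v,h):
    d=s['R'].T@np.array([(u-s['cx'])/s['f'],(v-s['cy'])/s['f'],1]); o=-s['R'].T@s['t']
    return o+d*(h-o[2])/d[2]
E
python3 - <<'E'
from h import *
for n in("scene","top","wrist"):
    s=snap(n); cv2.imwrite(f'pics/{n}0.png',s['color']); np.savez(f'{n}0.npz',**s)
    print(n,s['vertical_fov'],s['cx'],s['cy'],-s['R'].T@s['t'])
print(manip.state(), manip.finger_overhang)
E
```

```text
pics
scene 57.7681042368526 320.00851415275304 244.9064993800185 [0.99953478 0.24458176 1.01054354]
top 42.409389732708036 315.6372749484124 238.9578722875534 [0.4240171  0.01375879 1.46312728]
wrist 60.080286221366876 315.78215304662206 239.86743936282474 [0.08255282 0.49754713 0.37249799]
{'time_s': 0.15, 'joint_positions': array([ 7.32816620e+01,  1.38217052e+01,  2.32148771e-01,  7.65010412e+01,
       -5.17335324e-04,  8.99989876e+01]), 'qvel': array([ 0.09423723, -0.17393221,  0.19857215,  0.03388389, -0.04040929,
       -0.05742144]), 'tau': array([ 1.02827105e-04, -3.72636044e+01,  2.52637911e+01,  1.23966672e-02,
       -4.81958375e-05,  5.77514186e-06]), 'tool_pos': array([0.14371125, 0.47844927, 0.25262716]), 'ee_rot': array([[-9.57735561e-01,  2.87649781e-01, -4.46219104e-04],
       [ 2.87650127e-01,  9.57734359e-01, -1.51698576e-03],
       [-9.00125382e-06, -1.58122619e-03, -9.99998750e-01]]), 'ft_force': array([ 0.38670913, -0.27118313, -0.12070659]), 'torque': array([-0.01651578,  0.00204533, -0.00502718]), 'gripper_width': 1.0001184023358103} 0.022
```

View pics/top0.png

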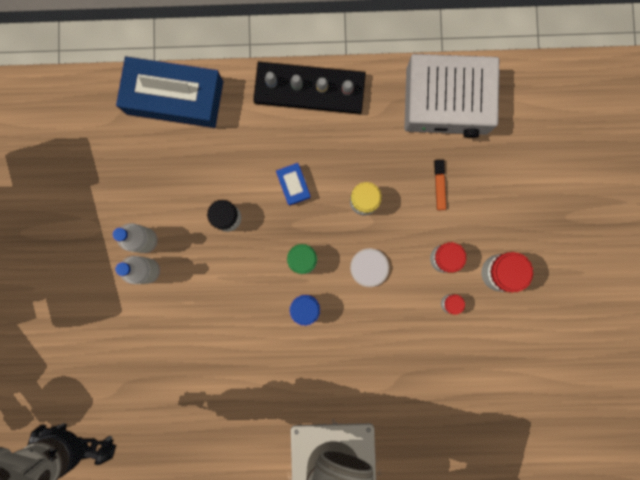

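View pics/scene0.png

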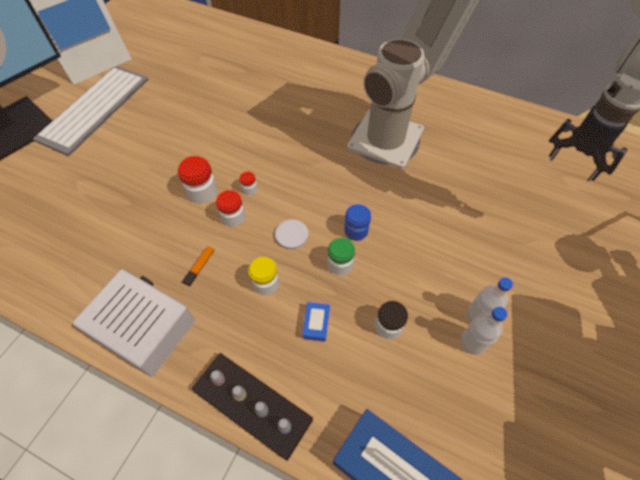

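Both views show three red-lidded jars. In the top view they are large at (511,271), middle at (451,257) and small at (455,304), and the middle one at (451,257) is meant. Of the jars shaped like the green one, the green-lidded one at (302,259) fits; the all-blue one at (305,310) is a decoy. Yellow is at (366,197) and black at (222,214). The bottles stand at the left at (135,238) and (137,270). Next I'll measure and take a confirming crop.

```bash
python3 - <<'E'
from h import *
L=lambda n:dict(np.load(n+'0.npz'))
T=L('top');S=L('scene')
def masks(s):
    h,sa,v=cv2.split(cv2.cvtColor(s['color'],cv2.COLOR_BGR2HSV))
    return dict(red=((h<6)|(h>174))&(sa>180)&(v>90),yellow=(h>22)&(h<34)&(sa>170)&(v>120),green=(h>50)&(h<85)&(sa>120),black=(v<45),blue=(h>108)&(h<125)&(sa>150))
for n,s in(('top',T),('scene',S)):
    P=pts(s)
    for k,m in masks(s).items():
        N,l,st,c=cv2.connectedComponentsWithStats(m.astype(np.uint8))
        for i in range(1,N):
            if 150<st[i,4]<2500:
                q=P[l==i]; q=q[np.isfinite(q).all(1)]
                zt=np.percentile(q[:,2],97)
                if not .03<zt<.25 : continue
                t=q[q[:,2]>zt-.004]
                c2,r=cv2.minEnclosingCircle(t[:,:2].astype(np.float32))
                print(n,k,c[i].round(0),st[i,4],'ztop %.4f'%np.median(t[:,2]),'cen',t.mean(0)[:2].round(4),'circ',np.round(c2,4),round(2*r,4))
P=pts(T)
for u,v in((135,238),(137,270),(293,184),(370,268),(441,187),(122,234),(124,269)): print(u,v,P[v,u].round(3))
a=cv2.resize(T['color'][140:330,190:560],None,fx=2,fy=2,interpolation=2)
cv2.imwrite('pics/crop0.png',a)
E
```

```text
top red [451. 257.] 657 ztop 0.0914 cen [ 0.4691 -0.2706] circ [ 0.4485 -0.144 ] 0.3195
top red [512. 272.] 1231 ztop 0.1170 cen [ 0.4333 -0.4019] circ [ 0.4319 -0.2139] 0.4559
top red [455. 304.] 264 ztop 0.0623 cen [ 0.3654 -0.2849] circ [ 0.3652 -0.2851] 0.0401
top green [302. 259.] 591 ztop 0.0901 cen [0.4761 0.0557] circ [0.4767 0.0564] 0.0585
top black [222. 214.] 620 ztop 0.0896 cen [0.5783 0.2302] circ [0.5114 0.1347] 0.2987
top blue [294. 185.] 395 ztop 0.0380 cen [0.6457 0.0712] circ [0.5593 0.0427] 0.2769
top blue [305. 310.] 620 ztop 0.0915 cen [0.3639 0.05  ] circ [0.3798 0.0395] 0.1026
scene red [194. 170.] 716 ztop 0.1150 cen [ 0.4401 -0.3986] circ [ 0.7069 -0.093 ] 0.8938
scene red [228. 201.] 428 ztop 0.0879 cen [ 0.4733 -0.2748] circ [ 0.474  -0.2742] 0.0586
scene yellow [262. 270.] 593 ztop 0.0881 cen [ 0.6186 -0.0874] circ [0.7957 0.066 ] 0.5421
scene green [341. 250.] 484 ztop 0.0879 cen [0.4807 0.058 ] circ [0.7265 0.1458] 0.5809
scene black [  9. 116.] 333 ztop 0.0676 cen [ 0.5025 -1.028 ] circ [ 0.7351 -0.4288] 1.4471
scene blue [359. 217.] 417 ztop 0.0886 cen [0.3703 0.0558] circ [0.6706 0.1493] 0.6852
scene blue [316. 323.] 333 ztop 0.0357 cen [0.6631 0.0767] circ [0.8145 0.1429] 0.4225
135 238 [0.528 0.412 0.136]
137 270 [0.459 0.408 0.138]
293 184 [0.651 0.073 0.038]
370 268 [ 0.451 -0.101  0.019]
441 187 [ 0.637 -0.275  0.015]
122 234 [0.533 0.423 0.189]
124 269 [0.46  0.419 0.193]
```

View pics/crop0.png

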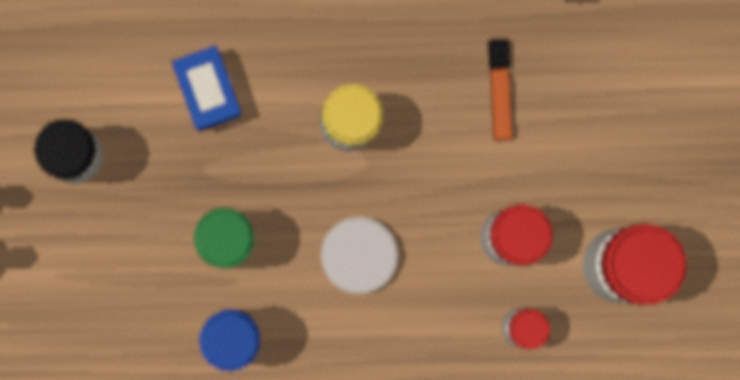

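The crop confirms the middle red lid at crop (521,235), between the large one and the small one, along with yellow, black and green. I'll raise the arm, close the fingers and square the yaw.

>>> {"name": "play_rows", "arguments": {"rows": [[[0, 0, -0.03], [0, 0, -0.146], 1], [[0, 0, -0.02], [0, 0, -0.146], 1], [[0, 0, 0], [0, 0, 0], 1]]}}

```text
time_s: 0.45
tool_pos: [0.1433, 0.4771, 0.3015]
ee_rot: [[-1.0, -0.01, -0.002], [-0.01, 1.0, -0.008], [0.002, -0.008, -1.0]]
ft_force: [0.1, 0.5, -0.2]
gripper_width: 0.512
```

```bash
python3 - <<'E'
from h import *
s=manip.state(); print(s['time_s'],s['joint_positions'].round(2),s['tool_pos'].round(4),s['ee_rot'].round(3),s['ft_force'].round(2),s['gripper_width'])
E
```

```text
0.45 [73.28 13.05  6.48 83.88  0.   72.71] [0.1433 0.4771 0.3015] [[-1.    -0.01  -0.002]
 [-0.01   1.    -0.008]
 [ 0.002 -0.008 -1.   ]] [ 0.06  0.47 -0.19] 0.5117161873626341
```

>>> {"name": "play_rows", "arguments": {"rows": [[[-0.018, -0.042, 0], [0, 0, 0], 1], [[-0.018, -0.042, 0], [0, 0, 0], 1], [[-0.018, -0.042, 0], [0, 0, 0], 1], [[-0.018, -0.042, 0], [0, 0, 0], 1], [[-0.018, -0.042, 0], [0, 0, 0], 1], [[-0.018, -0.042, 0], [0, 0, 0], 1], [[-0.018, -0.042, 0], [0, 0, 0], 1], [[-0.018, -0.042, 0], [0, 0, 0], 1]]}}

```text
time_s: 1.25
tool_pos: [0.2882, 0.1331, 0.2938]
ee_rot: [[-1.0, 0.004, -0.007], [0.004, 1.0, -0.014], [0.006, -0.014, -1.0]]
ft_force: [1.8, 0.1, 0.3]
gripper_width: -0.003
```

>>> {"name": "play_rows", "arguments": {"rows": [[[-0.018, -0.042, 0], [0, 0, 0], 1], [[-0.018, -0.042, 0], [0, 0, 0], 1], [[-0.018, -0.042, 0], [0, 0, 0], 1], [[-0.018, -0.042, 0], [0, 0, 0], 1], [[-0.018, -0.042, 0], [0, 0, 0], 1], [[-0.018, -0.042, 0], [0, 0, 0], 1], [[-0.018, -0.042, 0], [0, 0, 0], 1], [[0, 0, 0], [0, 0, 0], 1]]}}

```text
time_s: 2.05
tool_pos: [0.4096, -0.1807, 0.2879]
ee_rot: [[-0.999, 0.04, -0.012], [0.041, 0.999, -0.013], [0.011, -0.013, -1.0]]
ft_force: [-0.9, 1.0, 0.1]
gripper_width: -0.002
```

```bash
python3 - <<'E'
from h import *
s=snap('wrist'); cv2.imwrite('pics/w1.png',s['color']); np.savez('w1.npz',**s)
s=snap('top'); cv2.imwrite('pics/t1.png',s['color'])
s=manip.state(); print(s['time_s'],s['joint_positions'].round(2),s['tool_pos'].round(4),s['ee_rot'].round(3),s['gripper_width'])
E
```

```text
2.15 [-22.92   7.09  -2.78  80.62  -0.84 -20.86] [ 0.4079 -0.177   0.2882] [[-0.999  0.036 -0.014]
 [ 0.036  0.999 -0.01 ]
 [ 0.013 -0.011 -1.   ]] -0.0029299092201311764
```

View pics/w1.png

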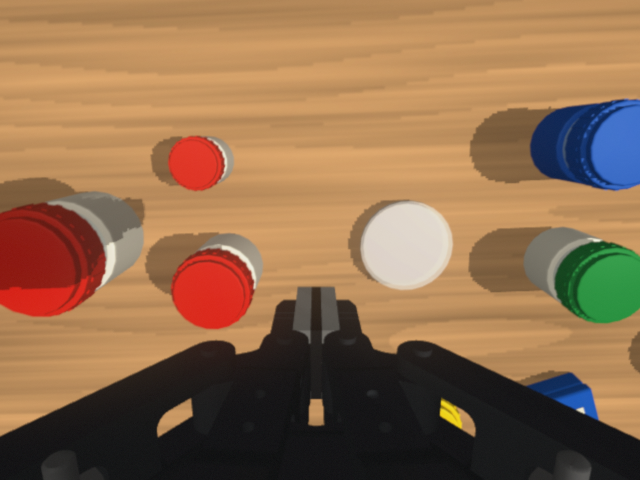

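The wrist view shows the middle red pad at about (212,287), with the small red at (197,163), the large red at (40,260), the dish at (407,245) and green at (605,283). I'll fit the pad centres and triangulate across views.

```bash
python3 - <<'E'
from h import *
W=dict(np.load('w1.npz'));T=dict(np.load('top0.npz'));S=dict(np.load('scene0.npz'))
def cen(s,u,v,h,win=45,tag=''):
    # pad-top pixels: depth within 3mm of the pad's plane near (u,v)
    P=pts(s); m=np.zeros((480,640),bool); m[max(0,v-win):v+win,max(0,u-win):u+win]=1
    z0=np.median(P[v-3:v+4,u-3:u+4,2])
    m&=np.abs(P[...,2]-z0)<.0035
    N,l,st,c=cv2.connectedComponentsWithStats(m.astype(np.uint8)); k=l[v,u]
    cs,_=cv2.findContours((l==k).astype(np.uint8),0,1)
    e=cv2.fitEllipse(cv2.convexHull(max(cs,key=len))); p=ray(s,*e[0],z0)
    print(tag,'px',np.round(e[0],1),'z0 %.4f'%z0,'xy',p[:2].round(4),'ell',np.round(e[1],1)); return e[0]
def tri(a,pa,b,pb):
    f=lambda s:np.array([[s['f'],0,s['cx']],[0,s['f'],s['cy']],[0,0,1]])@np.c_[s['R'],s['t']]
    X=cv2.triangulatePoints(f(a),f(b),np.array(pa,float),np.array(pb,float))[:,0]; return (X[:3]/X[3]).round(4)
r=[cen(T,451,257,.088,25,'top red'),cen(S,229,199,.088,25,'scene red'),cen(W,212,290,.088,60,'wrist red')]
print(tri(T,r[0],S,r[1]),tri(T,r[0],W,r[2]))
y=[cen(T,366,197,0,25,'top yel'),cen(S,262,266,0,25,'scene yel')];print(tri(T,y[0],S,y[1]))
b=[cen(T,222,214,0,25,'top blk'),cen(S,393,313,0,25,'scene blk')];print(tri(T,b[0],S,b[1]))
E
```

```text
Traceback (most recent call last):
cv2.error: OpenCV(4.12.0) /io/opencv/modules/imgproc/src/shapedescr.cpp:361: error: (-201:Incorrect size of input array) There should be at least 5 points to fit the ellipse in function 'fitEllipseNoDirect'
```

```bash
cat >> h.py <<'E'
def cen(s,u,v,win=45,tag=''):
    s=dict(s); s['range_z']=cv2.medianBlur(s['range_z'].astype(np.float32),5)
    P=pts(s); m=np.zeros((480,640),bool); m[max(0,v-win):v+win,max(0,u-win):u+win]=1
    z0=np.median(P[v-3:v+4,u-3:u+4,2])
    m&=np.abs(P[...,2]-z0)<.006
    N,l,st,c=cv2.connectedComponentsWithStats(m.astype(np.uint8)); k=l[v,u]
    cs,_=cv2.findContours((l==k).astype(np.uint8),0,1)
    e=cv2.fitEllipse(cv2.convexHull(max(cs,key=len))); p=ray(s,*e[0],z0)
    print(tag,'px',np.round(e[0],1),'z0 %.4f'%z0,'xy',p[:2].round(4),'ell',np.round(e[1],1)); return e[0]
def tri(a,pa,b,pb):
    f=lambda s:np.array([[s['f'],0,s['cx']],[0,s['f'],s['cy']],[0,0,1]])@np.c_[s['R'],s['t']]
    X=cv2.triangulatePoints(f(a),f(b),np.array(pa,float),np.array(pb,float))[:,0]; return (X[:3]/X[3]).round(4)
E
python3 - <<'E'
from h import *
W=dict(np.load('w1.npz'));T=dict(np.load('top0.npz'));S=dict(np.load('scene0.npz'))
r=[cen(T,451,257,25,'top red'),cen(S,229,199,25,'scene red'),cen(W,212,290,60,'wrist red')]
print(tri(T,r[0],S,r[1]),tri(T,r[0],W,r[2]))
y=[cen(T,366,197,25,'top yel'),cen(S,262,266,25,'scene yel')];print(tri(T,y[0],S,y[1]))
b=[cen(T,222,214,25,'top blk'),cen(S,393,313,25,'scene blk')];print(tri(T,b[0],S,b[1]))
E
```

```text
top red px [450.8 256.3] z0 0.0881 xy [ 0.4709 -0.2753] ell [27.9 28.4]
scene red px [228.3 198.8] z0 0.0878 xy [ 0.4734 -0.2738] ell [18.9 23.8]
wrist red px [208.7 292.7] z0 0.0872 xy [ 0.4708 -0.2746] ell [69.8 75.8]
[ 0.4711 -0.2762  0.0837] [ 0.4711 -0.2755  0.0862]
top yel px [365.8 196. ] z0 0.0875 xy [ 0.6112 -0.0913] ell [27.2 28.3]
scene yel px [262.4 268. ] z0 0.0874 xy [ 0.6144 -0.0903] ell [22.9 26.2]
[ 0.612  -0.0919  0.082 ]
top blk px [221.1 213.1] z0 0.0866 xy [0.5822 0.2337] ell [27.8 28.1]
scene blk px [393.6 313. ] z0 0.0867 xy [0.5853 0.2344] ell [25.5 27.9]
[0.5829 0.2344 0.0814]
```

```bash
cat >> h.py <<'E'
from scipy.spatial.transform import Rotation as Ro
RD=np.diag([-1.,1,-1])
def go(x,y,z):
    s=manip.state(); R=np.array(s['ee_rot']); p=np.array(s['tool_pos'])
    print('t',round(s['time_s'],2),'pos',p.round(4),'J',s['joint_positions'].round(1),'F',s['ft_force'].round(2))
    print(' tool shift',(R.T@(np.array([x,y,z])-p)).round(4),'rot',Ro.from_matrix(R.T@RD).as_rotvec().round(4))
E
python3 -c "
from h import *
go(.471,-.2745,.20)"
```

```text
t 2.15 pos [ 0.4079 -0.177   0.2882] J [-22.9   7.1  -2.8  80.6  -0.8 -20.9] F [-0.55 -0.1   1.  ]
 tool shift [-0.0677 -0.0942  0.0883] rot [-0.0104 -0.0134 -0.0359]
```

>>> {"name": "play_rows", "arguments": {"rows": [[[-0.022, -0.031, 0.02], [-0.01, -0.013, -0.036], 1], [[-0.022, -0.031, 0.02], [0, 0, 0], 1], [[-0.022, -0.031, 0.02], [0, 0, 0], 1], [[0, 0, 0.02], [0, 0, 0], 1], [[0, 0, 0], [0, 0, 0], 1]]}}

```text
time_s: 2.65
tool_pos: [0.4735, -0.2653, 0.2049]
ee_rot: [[-1.0, -0.004, -0.001], [-0.004, 1.0, 0.003], [0.001, 0.003, -1.0]]
ft_force: [-0.9, 0.2, -1.7]
gripper_width: 0.003
```

```bash
python3 -c "
from h import *
go(.471,-.2745,.13)"
```

```text
t 2.65 pos [ 0.4735 -0.2653  0.2049] J [-29.3  20.1   1.7  71.7   0.2 -29.5] F [-0.9   0.19 -1.71]
 tool shift [ 0.0025 -0.0094  0.0749] rot [ 0.0035 -0.0007  0.0036]
```

>>> {"name": "play_rows", "arguments": {"rows": [[[0.002, -0.005, 0.025], [0.003, 0, 0.003], 1], [[0.001, -0.004, 0.025], [0, 0, 0], 1], [[0, 0, 0.02], [0, 0, 0], 1], [[0, 0, 0], [0, 0, 0], 1], [[0, 0, 0], [0, 0, 0], 1]]}}

```text
time_s: 3.15
tool_pos: [0.4713, -0.267, 0.1386]
ee_rot: [[-1.0, -0.006, 0.003], [-0.006, 1.0, -0.001], [-0.003, -0.001, -1.0]]
ft_force: [0.7, 0.5, 1.0]
gripper_width: 0.001
```

```bash
python3 -c "
from h import *
go(.471,-.2745,.110)
cv2.imwrite('pics/s2.png',cv2.resize(snap('scene')['color'][100:300,130:400],None,fx=2.9,fy=2.9))"
```

```text
t 3.15 pos [ 0.4713 -0.267   0.1386] J [-29.6  22.7  -5.   62.2   0.1 -29.9] F [0.75 0.52 0.95]
 tool shift [ 0.0005 -0.0074  0.0286] rot [-0.0006  0.0031  0.0058]
```

View pics/s2.png

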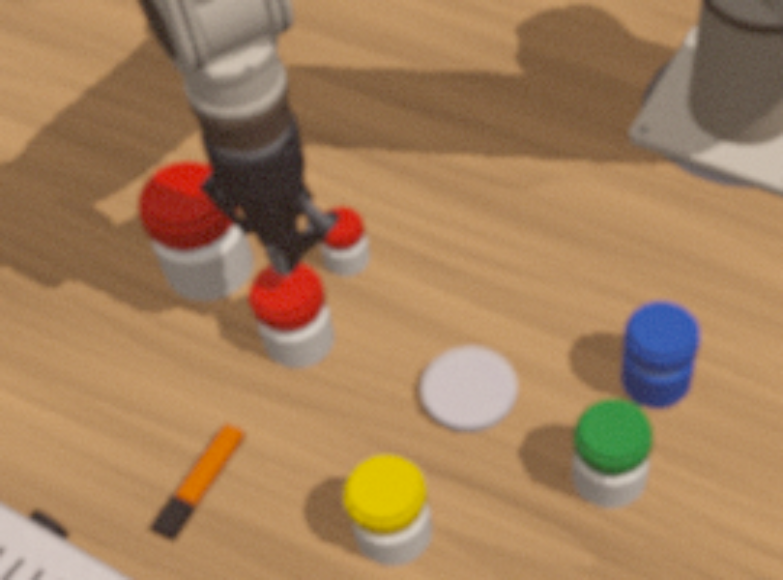

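The scene view shows the shut fingertips just above the middle red lid at crop (287,268), with nothing else near them. Next I centre and approach slowly.

>>> {"name": "play_rows", "arguments": {"rows": [[[0, -0.007, 0.008], [0, 0.003, 0.005], 1], [[0, -0.003, 0.008], [0, 0, 0], 1], [[0, 0, 0.005], [0, 0, 0], 1], [[0, 0, 0], [0, 0, 0], 1], [[0, 0, 0], [0, 0, 0], 1]]}}

```text
time_s: 3.7
tool_pos: [0.4736, -0.2785, 0.1202]
ee_rot: [[-1.0, -0.001, 0.006], [-0.001, 1.0, -0.004], [-0.006, -0.004, -1.0]]
ft_force: [0.9, 0.6, -0.6]
gripper_width: 0.002
```

```bash
python3 -c "
from h import *
go(.471,-.2745,.110)"
```

```text
t 3.7 pos [ 0.4736 -0.2785  0.1202] J [-30.4  24.3  -5.5  59.8  -0.  -30.5] F [ 0.91  0.61 -0.56]
 tool shift [0.0027 0.0041 0.0101] rot [-0.0042  0.0061  0.0007]
```

>>> {"name": "play_rows", "arguments": {"rows": [[[0.002, 0.003, 0.004], [-0.004, 0.006, 0], 1], [[0, 0, 0.003], [0, 0, 0], 1], [[0, 0, 0.003], [0, 0, 0], 1], [[0, 0, 0.003], [0, 0, 0], 1]]}}

```text
time_s: 4.1
tool_pos: [0.4718, -0.2755, 0.1069]
ee_rot: [[-1.0, -0.001, 0.001], [-0.001, 1.0, -0.0], [-0.001, -0.0, -1.0]]
ft_force: [-0.7, 0.5, 2.4]
gripper_width: 0.002
```

>>> {"name": "play_rows", "arguments": {"rows": [[[0, 0, 0.003], [0, 0, 0], 1], [[0, 0, 0.003], [0, 0, 0], 1]]}}

```text
time_s: 4.3
tool_pos: [0.4718, -0.2756, 0.101]
ee_rot: [[-1.0, -0.001, 0.001], [-0.001, 1.0, -0.001], [-0.001, -0.001, -1.0]]
ft_force: [-0.4, 0.5, 4.1]
gripper_width: 0.0
```

>>> {"name": "play_rows", "arguments": {"rows": [[[0, 0, 0.003], [0, 0, 0], 1], [[0, 0, 0.003], [0, 0, 0], 1]]}}

```text
time_s: 4.5
tool_pos: [0.4719, -0.2757, 0.0955]
ee_rot: [[-1.0, -0.001, 0.002], [-0.001, 1.0, -0.001], [-0.002, -0.001, -1.0]]
ft_force: [-2.3, 1.6, 11.0]
gripper_width: -0.001
```

11 N with the tip at 73.5 mm means the lid is home and the pad compressed. I'll retract.

>>> {"name": "play_rows", "arguments": {"rows": [[[0, 0, -0.006], [0, 0, 0], 1], [[0, 0, -0.015], [0, 0, 0], 1], [[0, 0, -0.03], [0, 0, 0], 1], [[0, 0, -0.04], [0, 0, 0], 1], [[0, 0, 0], [0, 0, 0], 1]]}}

```text
time_s: 5.0
tool_pos: [0.4714, -0.2752, 0.1867]
ee_rot: [[-1.0, -0.001, -0.001], [-0.001, 1.0, 0.001], [0.001, 0.001, -1.0]]
ft_force: [1.6, -0.2, 0.5]
gripper_width: 0.001
```

```bash
python3 -c "
from h import *
go(.42,-.14,.25)"
```

```text
t 5.0 pos [ 0.4714 -0.2752  0.1867] J [-30.3  21.1   0.3  69.3   0.  -30.3] F [ 1.62 -0.18  0.51]
 tool shift [ 0.0514  0.1353 -0.0631] rot [ 0.0009 -0.0011  0.0006]
```

>>> {"name": "play_rows", "arguments": {"rows": [[[-0.024, 0.031, -0.03], [0, 0, 0], 1], [[-0.024, 0.031, -0.03], [0, 0, 0], 1], [[-0.024, 0.031, 0], [0, 0, 0], 1], [[-0.024, 0, 0], [0, 0, 0], 1], [[-0.024, 0, 0], [0, 0, 0], 1], [[-0.024, 0, 0], [0, 0, 0], 1], [[0, 0, 0], [0, 0, 0], 1], [[0, 0, 0], [0, 0, 0], 1]]}}

```text
time_s: 5.8
tool_pos: [0.6187, -0.1802, 0.2408]
ee_rot: [[-1.0, 0.001, -0.004], [0.001, 1.0, 0.003], [0.004, 0.003, -1.0]]
ft_force: [0.0, 0.6, -0.3]
gripper_width: 0.001
```

```bash
python3 - <<'E'
from h import *
s=snap('wrist'); cv2.imwrite('pics/w3.png',s['color']); np.savez('w3.npz',**s)
cv2.imwrite('pics/s3.png',snap('scene')['color'])
go(.612,-.091,.2)
E
```

```text
t 5.9 pos [ 0.6181 -0.1803  0.2411] J [-16.3  31.3  24.4  83.4   0.1 -16.2] F [-0.24 -0.68 -0.5 ]
 tool shift [0.0061 0.0892 0.0414] rot [ 0.0031 -0.0037 -0.0018]
```

View pics/w3.png

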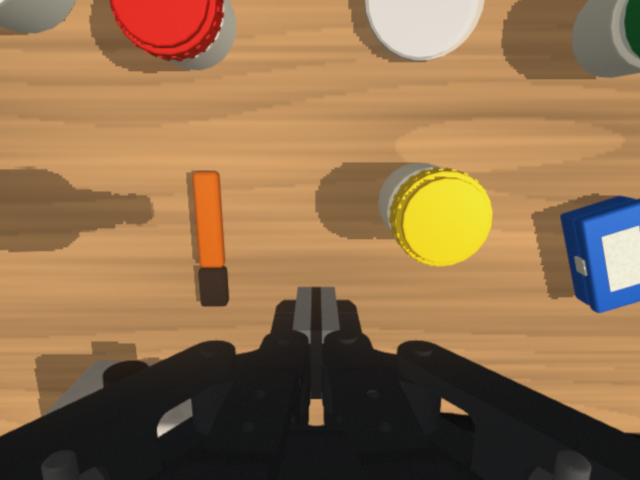

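View pics/s3.png

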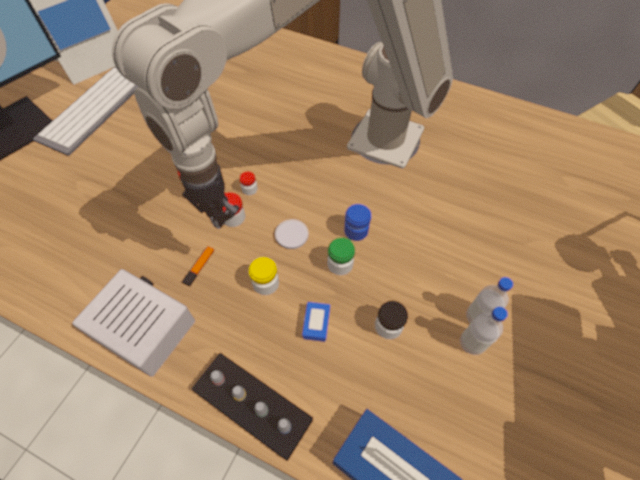

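The wrist view shows the yellow pad at about (446,220), in the clear, with the red lid at the top at (167,15) and the marker at (208,235). I'll check red's height and refine yellow.

```bash
python3 - <<'E'
from h import *
W=dict(np.load('w3.npz'));T=dict(np.load('top0.npz'))
P=pts(W); print('red pad z',np.median(P[5:25,150:190,2]).round(4), 'yellow z',np.median(P[205:235,430:460,2]).round(4))
y=cen(W,446,220,75,'w yel'); t=cen(T,366,197,25,'t yel'); print(tri(W,y,T,t))
E
```

```text
red pad z 0.0773 yellow z 0.0867
w yel px [443.4 218.5] z0 0.0868 xy [ 0.6127 -0.0936] ell [89.2 95.3]
t yel px [365.8 196. ] z0 0.0875 xy [ 0.6112 -0.0913] ell [27.2 28.3]
[ 0.6125 -0.0919  0.0818]
```

Red reads 77 mm, so it is home. On to yellow at (0.612, -0.092).

>>> {"name": "play_rows", "arguments": {"rows": [[[0.002, 0.03, 0], [0.003, -0.003, -0.002], 1], [[0.002, 0.03, 0.01], [0, 0, 0], 1], [[0.002, 0.028, 0.02], [0, 0, 0], 1], [[0, 0.005, 0.025], [0, 0, 0], 1], [[0, 0, 0.025], [0, 0, 0], 1], [[0, 0, 0.015], [0, 0, 0], 1], [[0, 0, 0], [0, 0, 0], 1], [[0, 0, 0], [0, 0, 0], 1]]}}

```text
time_s: 6.7
tool_pos: [0.6056, -0.0877, 0.1467]
ee_rot: [[-1.0, 0.007, 0.002], [0.007, 1.0, -0.001], [-0.002, -0.001, -1.0]]
ft_force: [-0.4, 0.9, 0.1]
gripper_width: 0.001
```

```bash
python3 -c "
from h import *
go(.612,-.092,.12)"
```

```text
t 6.7 pos [ 0.6056 -0.0877  0.1467] J [-8.2 29.8  7.8 67.9 -0.  -7.8] F [-0.45  0.86  0.12]
 tool shift [-0.0063 -0.0043  0.0268] rot [-0.0011  0.0022 -0.0069]
```

>>> {"name": "play_rows", "arguments": {"rows": [[[-0.005, -0.003, 0.01], [-0.001, 0.002, -0.006], 1], [[-0.002, -0.001, 0.01], [0, 0, 0], 1], [[0, 0, 0.007], [0, 0, 0], 1], [[0, 0, 0], [0, 0, 0], 1], [[0, 0, 0], [0, 0, 0], 1]]}}

```text
time_s: 7.2
tool_pos: [0.6148, -0.0937, 0.1207]
ee_rot: [[-1.0, 0.002, 0.006], [0.002, 1.0, -0.001], [-0.006, -0.001, -1.0]]
ft_force: [1.3, 0.1, 0.7]
gripper_width: -0.001
```

```bash
python3 -c "
from h import *
go(.612,-.092,.11)"
```

```text
t 7.2 pos [ 0.6148 -0.0937  0.1207] J [-8.7 31.9  7.3 65.  -0.  -8.5] F [1.27 0.06 0.67]
 tool shift [0.0029 0.0017 0.0107] rot [-0.001   0.0055 -0.0025]
```

>>> {"name": "play_rows", "arguments": {"rows": [[[0.002, 0.001, 0.004], [-0.001, 0.005, -0.002], 1], [[0, 0, 0.003], [0, 0, 0], 1], [[0, 0, 0.003], [0, 0, 0], 1], [[0, 0, 0.003], [0, 0, 0], 1]]}}

```text
time_s: 7.6
tool_pos: [0.6133, -0.0926, 0.1079]
ee_rot: [[-1.0, 0.0, 0.002], [0.0, 1.0, -0.0], [-0.002, -0.0, -1.0]]
ft_force: [-0.2, 0.5, 2.4]
gripper_width: -0.0
```

>>> {"name": "play_rows", "arguments": {"rows": [[[0, 0, 0.003], [0, 0, 0], 1], [[0, 0, 0.003], [0, 0, 0], 1]]}}

```text
time_s: 7.8
tool_pos: [0.6134, -0.0926, 0.1023]
ee_rot: [[-1.0, 0.0, 0.003], [0.0, 1.0, -0.0], [-0.003, -0.0, -1.0]]
ft_force: [-1.3, 0.1, 3.7]
gripper_width: -0.0
```

>>> {"name": "play_rows", "arguments": {"rows": [[[0, 0, 0.003], [0, 0, 0], 1]]}}

```text
time_s: 7.9
tool_pos: [0.6133, -0.0926, 0.0994]
ee_rot: [[-1.0, -0.0, 0.003], [-0.0, 1.0, -0.001], [-0.003, -0.001, -1.0]]
ft_force: [-1.9, -0.3, 4.0]
gripper_width: -0.002
```

>>> {"name": "play_rows", "arguments": {"rows": [[[0, 0, 0.003], [0, 0, 0], 1]]}}

```text
time_s: 8.0
tool_pos: [0.6134, -0.0926, 0.0968]
ee_rot: [[-1.0, 0.0, 0.003], [0.0, 1.0, -0.001], [-0.003, -0.001, -1.0]]
ft_force: [-2.4, 0.6, 7.8]
gripper_width: 0.003
```

>>> {"name": "play_rows", "arguments": {"rows": [[[0, 0, 0.001], [0, 0, 0], 1]]}}

```text
time_s: 8.1
tool_pos: [0.6135, -0.0926, 0.0964]
ee_rot: [[-1.0, -0.0, 0.004], [-0.0, 1.0, -0.001], [-0.004, -0.001, -1.0]]
ft_force: [-3.5, 0.0, 10.0]
gripper_width: 0.003
```

Yellow is home (10 N, tip at 74.4 mm). I'll retract.

>>> {"name": "play_rows", "arguments": {"rows": [[[0, 0, -0.006], [0, 0, 0], 1], [[0, 0, -0.015], [0, 0, 0], 1], [[0, 0, -0.03], [0, 0, 0], 1], [[0, 0, -0.04], [0, 0, 0], 1], [[0, 0, -0.04], [0, 0, 0], 1], [[0, 0, -0.03], [0, 0, 0], 1], [[0, 0, 0], [0, 0, 0], 1]]}}

```text
time_s: 8.8
tool_pos: [0.6126, -0.0923, 0.2588]
ee_rot: [[-1.0, -0.0, -0.001], [-0.0, 1.0, 0.001], [0.001, 0.001, -1.0]]
ft_force: [-0.1, -0.1, 0.3]
gripper_width: 0.002
```

```bash
python3 -c "
from h import *
go(.583,.15,.26)"
```

```text
t 8.8 pos [ 0.6126 -0.0923  0.2588] J [-8.6 27.8 21.4 83.7  0.  -8.6] F [-0.06 -0.06  0.34]
 tool shift [ 0.0295  0.2423 -0.001 ] rot [ 0.0006 -0.0007  0.0001]
```

>>> {"name": "play_rows", "arguments": {"rows": [[[0.004, 0.035, 0], [0, 0, 0], 1], [[0.004, 0.035, 0], [0, 0, 0], 1], [[0.004, 0.035, 0], [0, 0, 0], 1], [[0.004, 0.035, 0], [0, 0, 0], 1], [[0.004, 0.035, 0], [0, 0, 0], 1], [[0.004, 0.035, 0], [0, 0, 0], 1], [[0, 0, 0], [0, 0, 0], 1], [[0, 0, 0], [0, 0, 0], 1]]}}

```text
time_s: 9.6
tool_pos: [0.5881, 0.1237, 0.2502]
ee_rot: [[-1.0, 0.003, -0.006], [0.003, 1.0, -0.001], [0.006, -0.001, -1.0]]
ft_force: [-0.2, -0.2, -0.7]
gripper_width: 0.003
```

```bash
python3 - <<'E'
from h import *
s=snap('wrist'); cv2.imwrite('pics/w4.png',s['color']); np.savez('w4.npz',**s)
t=snap('top'); P=pts(t); print('yellow z top',np.median(P[192:201,361:370,2]).round(4))
go(.583,.234,.2)
E
```

```text
yellow z top 0.0781
t 9.7 pos [0.5882 0.1228 0.2503] J [11.8 25.9 17.2 81.7  0.1 12.1] F [-0.73 -0.33 -0.29]
 tool shift [0.0055 0.1112 0.0503] rot [-0.0004 -0.0065 -0.0052]
```

View pics/w4.png

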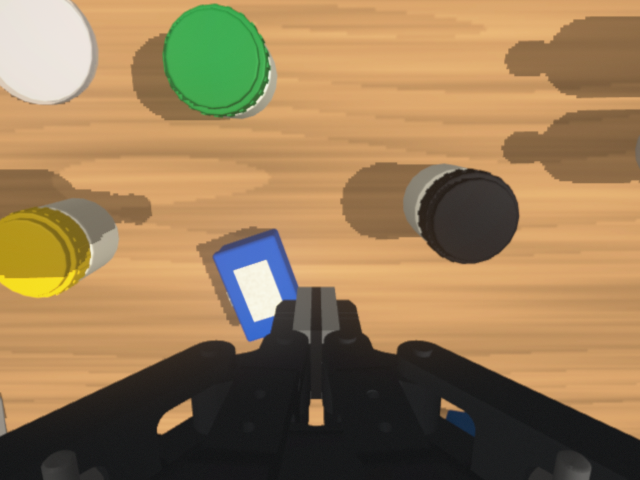

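Yellow reads 78 mm and is home. The wrist view shows the black pad at about (473,219), green still up at (216,58), and the slide box at (258,285) untouched.

```bash
python3 - <<'E'
from h import *
W=dict(np.load('w4.npz'));T=dict(np.load('top0.npz'))
y=cen(W,473,219,75,'w blk'); t=cen(T,222,214,25,'t blk'); print(tri(W,y,T,t))
E
```

```text
w blk px [471.9 218. ] z0 0.0862 xy [0.5835 0.2326] ell [84.9 93.3]
t blk px [221.1 213.1] z0 0.0866 xy [0.5822 0.2337] ell [27.8 28.1]
[0.583  0.234  0.0835]
```

>>> {"name": "play_rows", "arguments": {"rows": [[[0.002, 0.035, 0], [0, -0.006, -0.005], 1], [[0.002, 0.035, 0.01], [0, 0, 0], 1], [[0.001, 0.035, 0.025], [0, 0, 0], 1], [[0, 0.006, 0.03], [0, 0, 0], 1], [[0, 0, 0.03], [0, 0, 0], 1], [[0, 0, 0.012], [0, 0, 0], 1], [[0, 0, 0], [0, 0, 0], 1], [[0, 0, 0], [0, 0, 0], 1]]}}

```text
time_s: 10.5
tool_pos: [0.5896, 0.2261, 0.1409]
ee_rot: [[-1.0, 0.019, 0.005], [0.019, 1.0, -0.001], [-0.005, -0.001, -1.0]]
ft_force: [0.0, -0.7, 0.0]
gripper_width: 0.002
```

```bash
python3 -c "
from h import *
go(.583,.2335,.12)"
```

```text
t 10.5 pos [0.5896 0.2261 0.1409] J [21.1 32.1 10.8 68.5 -0.2 22.1] F [ 0.05 -0.74  0.03]
 tool shift [0.0068 0.0073 0.0209] rot [-0.001   0.0049 -0.0187]
```

>>> {"name": "play_rows", "arguments": {"rows": [[[0.005, 0.005, 0.007], [-0.001, 0.005, -0.018], 1], [[0.002, 0.002, 0.007], [0, 0, 0], 1], [[0, 0, 0.006], [0, 0, 0], 1], [[0, 0, 0], [0, 0, 0], 1], [[0, 0, 0], [0, 0, 0], 1]]}}

```text
time_s: 11.0
tool_pos: [0.5853, 0.2333, 0.1243]
ee_rot: [[-1.0, 0.002, 0.007], [0.002, 1.0, 0.003], [-0.007, 0.003, -1.0]]
ft_force: [-0.4, -0.7, 0.2]
gripper_width: -0.005
```

```bash
python3 -c "
from h import *
go(.583,.2335,.11)"
```

```text
t 11.0 pos [0.5853 0.2333 0.1243] J [21.7 32.5  8.9 65.9  0.  21.8] F [-0.38 -0.68  0.16]
 tool shift [0.0024 0.0002 0.0143] rot [ 0.0032  0.0075 -0.0016]
```

>>> {"name": "play_rows", "arguments": {"rows": [[[0.002, 0, 0.004], [0.003, 0.007, -0.001], 1], [[0, 0, 0.004], [0, 0, 0], 1], [[0, 0, 0.003], [0, 0, 0], 1], [[0, 0, 0.003], [0, 0, 0], 1], [[0, 0, 0.003], [0, 0, 0], 1]]}}

```text
time_s: 11.5
tool_pos: [0.5838, 0.2337, 0.1071]
ee_rot: [[-1.0, 0.0, 0.002], [0.0, 1.0, 0.001], [-0.002, 0.001, -1.0]]
ft_force: [-0.1, -0.2, 3.0]
gripper_width: 0.001
```

>>> {"name": "play_rows", "arguments": {"rows": [[[0, 0, 0.003], [0, 0, 0], 1], [[0, 0, 0.003], [0, 0, 0], 1]]}}

```text
time_s: 11.7
tool_pos: [0.5839, 0.2337, 0.1014]
ee_rot: [[-1.0, 0.0, 0.002], [0.0, 1.0, 0.001], [-0.002, 0.001, -1.0]]
ft_force: [-2.1, -1.1, 3.5]
gripper_width: -0.001
```

>>> {"name": "play_rows", "arguments": {"rows": [[[0, 0, 0.003], [0, 0, 0], 1]]}}

```text
time_s: 11.8
tool_pos: [0.5839, 0.2337, 0.0985]
ee_rot: [[-1.0, 0.0, 0.002], [0.0, 1.0, 0.001], [-0.002, 0.001, -1.0]]
ft_force: [-1.6, -0.8, 4.8]
gripper_width: 0.002
```

>>> {"name": "play_rows", "arguments": {"rows": [[[0, 0, 0.002], [0, 0, 0], 1]]}}

```text
time_s: 11.9
tool_pos: [0.584, 0.2337, 0.0969]
ee_rot: [[-1.0, 0.0, 0.003], [0.0, 1.0, 0.001], [-0.003, 0.001, -1.0]]
ft_force: [-2.9, -0.9, 7.9]
gripper_width: -0.001
```

>>> {"name": "play_rows", "arguments": {"rows": [[[0, 0, 0.001], [0, 0, 0], 1]]}}

```text
time_s: 12.0
tool_pos: [0.584, 0.2337, 0.0967]
ee_rot: [[-1.0, 0.0, 0.003], [0.0, 1.0, 0.001], [-0.003, 0.001, -1.0]]
ft_force: [-2.9, -1.6, 8.9]
gripper_width: 0.004
```

Black is home too (9 N). I'll retract and move back towards the base for a clear final view.

>>> {"name": "play_rows", "arguments": {"rows": [[[0, 0, -0.006], [0, 0, 0], 1], [[0, 0, -0.015], [0, 0, 0], 1], [[0, 0, -0.03], [0, 0, 0], 1], [[0, 0, -0.04], [0, 0, 0], 1], [[0, 0, -0.04], [0, 0, 0], 1], [[0, 0, -0.04], [0, 0, 0], 1], [[0.03, 0, -0.02], [0, 0, 0], 1], [[0.04, 0, 0], [0, 0, 0], 1]]}}

```text
time_s: 12.8
tool_pos: [0.5158, 0.2333, 0.289]
ee_rot: [[-1.0, 0.004, 0.0], [0.004, 1.0, -0.0], [-0.0, -0.0, -1.0]]
ft_force: [0.1, 0.3, 0.2]
gripper_width: -0.002
```

>>> {"name": "play_rows", "arguments": {"rows": [[[0.04, 0, 0], [0, 0, 0], 1], [[0.04, 0, 0], [0, 0, 0], 1], [[0.04, 0, 0], [0, 0, 0], 1], [[0.04, 0, 0], [0, 0, 0], 1], [[0, 0, 0], [0, 0, 0], 1], [[0, 0, 0], [0, 0, 0], 1]]}}

```text
time_s: 13.4
tool_pos: [0.3472, 0.2333, 0.2892]
ee_rot: [[-1.0, 0.002, 0.003], [0.002, 1.0, 0.003], [-0.003, 0.003, -1.0]]
ft_force: [-0.1, -0.0, 0.1]
gripper_width: -0.003
```

```bash
python3 - <<'E'
from h import *
t=snap('top'); s=snap('scene'); cv2.imwrite('pics/t5.png',t['color']); cv2.imwrite('pics/s5.png',s['color'])
T=dict(np.load('top0.npz'))
for k,u,v in(('red',451,257),('yel',366,197),('blk',222,214),('grn',302,259)):
    for n,q in(('before',T),('now',t)):
        try: cen(q,u,v,25,k+' '+n)
        except Exception as e: print(k,n,'fail')
for k,u,v in(('red',229,201),('yel',262,270),('blk',393,315),('grn',341,247)):
    P=pts(s); print('scene',k,np.median(P[v-4:v+5,u-4:u+5,2]).round(4))
st=manip.state(); print(st['time_s'],st['tool_pos'],st['ft_force'].round(1))
E
```

```text
red before px [450.8 256.3] z0 0.0881 xy [ 0.4709 -0.2753] ell [27.9 28.4]
red now px [449.8 256.5] z0 0.0780 xy [ 0.4709 -0.2752] ell [27.8 28.8]
yel before px [365.8 196. ] z0 0.0875 xy [ 0.6112 -0.0913] ell [27.2 28.3]
yel now px [365.6 196.5] z0 0.0785 xy [ 0.6113 -0.0915] ell [26.5 28.3]
blk before px [221.1 213.1] z0 0.0866 xy [0.5822 0.2337] ell [27.8 28.1]
blk now px [221.7 213.8] z0 0.0773 xy [0.5819 0.2338] ell [27.6 28.2]
grn before px [301.5 257.6] z0 0.0876 xy [0.4776 0.0562] ell [27.5 28.6]
grn now px [301.4 258. ] z0 0.0867 xy [0.4766 0.0563] ell [28.2 28.4]
scene red 0.0779
scene yel 0.078
scene blk 0.0774
scene grn 0.0872
13.5 [0.34796487 0.23326239 0.28901596] [ 0.9 -0.1 -0.1]
```

View pics/t5.png

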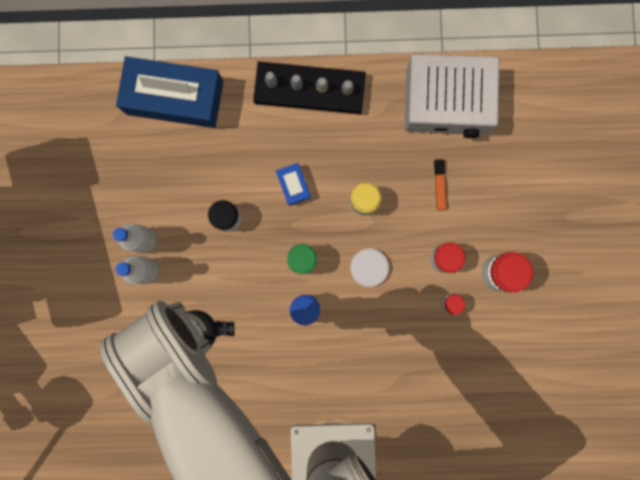

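The top view shows red (450,257), yellow (366,197), black (222,214) and green (302,259) where they were, the bystanders unmoved and the arm clear.

```bash
python3 -c "
from h import *
print(manip.sign_off())"
```

```text
the job is handed in; nothing more can be done
None
```

I pressed the middle-sized red lid, then yellow, then black, with shut fingertips. The measured force when I stopped each press was 11, 10 and 9 N. I handed the job in at about 13.5 s.

- **Lids:** in the last check, red, yellow and black read 77 to 78.5 mm in both the top and scene views, so all three are home. Green still reads about 87 mm, so it is up.
- **Jars and bystanders:** the four jars' centres agree with the start to about 1 mm. The bystanders look unmoved in the final picture, though I did not measure them. The arm is clear and the wrist force is near zero.
- **Disagreements:**
  - Heights triangulated across two views came out 2 to 6 mm lower than the depth readings, because of calibration and pixel error. I used the depth readings and the contact force for height.
  - The presses went slightly above the suggested 6 to 8 N, but well under the 20 N limit.

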